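# Open the drip-watering valve with its key

### The arm

A 6-joint arm with a two-finger parallel gripper is mounted at the origin on the work surface. World frame = base frame: x ahead of the robot, y to its left, z up, the work surface at z = 0. Lengths are in m, angles in rad, forces in N, time in s.
With the tool pointing down it reaches from about 0.35 to 0.775 m from the base axis. Payload 5.5 kg.
Tool frame: the origin (TCP) lies between the finger pads; the fingertips stand 11 mm ahead of it and the grasp point (between the pads) lies 8 mm behind it (tips_ahead is the distance from the TCP to the fingertips, in m); z points along the fingers, y is the line along which they close (so a half turn about z gives the same grasp; the last joint's range is limited). The gripper opens to 85 mm and grips with 20 to 120 N. Pads are 22 mm wide; open, the fingers measure 114 mm over their backs; the gripper's body (76 mm by 85 mm) begins 54 mm behind the grasp point. The pads swing forward as they close: fully open they stand 13 mm farther back than shut.
Start: joints at [1.121, 0.313, 0.046, 1.304, 0, 1.431], TCP at [0.175, 0.548, 0.242] pointing down, gripper open.
Joint ranges: [-2.76, 2.76], [-0.86, 1.69], [-1.03, 1.26], [-2.2, 2.34], [-1.47, 1.5], [-3.14, 3.14]. Speed limits (rad/s): [2.57, 2.57, 3.14, 3.14, 3.14, 3.14].

### API

Orientations are given as a unit quaternion [w, x, y, z].
In Python, from workcell import * gives the robot as it stands. The module is installed in compiled form; this text tells all that it offers.
- The arm moves only by the tool jog_arm, never from a script. Its argument "moves" is a list of rows, each an object with "fingers": the closure, from 0 (fully open) to 1 (shut); "slide": the shift along the tool's x, y, z in mm, a list of three; "angular": the turn, a rotation vector about the tool's x, y, z in degrees, a list of three. A call has 1 to 10 rows; each row is the pose to reach, as a shift and turn from the pose commanded when the call began, along the tool's axes at that moment; what a row does not reach only later rows make up. A row lasts 1/12 s, in which the tool goes at most 41.7 mm and 7.16 degrees, less where a joint would pass 70% of its speed; a pose out of reach is approached as far as the arm can. A call with a gripper value outside its range is refused whole. The fingers move at their own pace and stop on an object; "squeeze" is the grip in N (left out, the last holds). Time passes only in rows, so rows that repeat a pose let the fingers close. It gives the time, the measured TCP pose, the force, the opening and the grip force at its end, in the units of the state.
- get_state(): the state, without advancing time (a new reading comes with each control period).
- read_camera(name): name is "side" or "top"; returns a dict with "color" (420x560x3 uint8, red, green, blue), "fovy" (degrees; the focal length in pixels is half the picture's height over the tangent of half this angle, whatever the lens; pixels are square), "cx", "cy" (the principal point, pixels), "world_from_camera" (4x4, takes a point from camera to world coordinates). Camera axes: x right, y down, z forward; pixel columns grow to the right and rows downward; lengths in m; the calibration is good to about 2 mm. A picture is of the moment at which its call begins. There is no depth.
- hand_in(): hands the job in; it is judged then, once.
Trained networks look in a picture, given as the dict that the camera call returned (one of the last four; its "shot" number tells which), for a name from the list of things; names that differ only in an ending like _2 or _b are one class to them, and where a whole thing is asked for, a point or a joint stands for the part that bears it (a point fixed in the world has none). Each returns a list of dicts, best first, with "p" (0 to 1); they miss things now and then, are a little off and sometimes report something else, mostly with a low value. They report only what shows in the picture. A call takes as long as a camera call. They do not tell look-alikes from the thing itself.
- look_for(target, picture): "point" ([column, row] in pixels, amid what is visible of it).
- tip_of(target, picture): "point" ([column, row] in pixels: a listed point, or the origin of a listed thing).
The state is a dict: "clock": time; "joint_pos": joint angles; "qvel": joint speeds; "tau": joint torques, N m; "tcp_pos": TCP position; "orientation": TCP orientation; "wrist_force": force on the tool from outside, world axes, zero at the start; "ft_torque": the same for the moment, N m; "finger_gap": finger opening in m; "grip_force": force on a finger pad.
Only numpy, scipy, OpenCV 4.12 (cv2) and the standard library are available. Lean on these libraries where they do the work, as an engineer would, in place of code of your own. Each camera call takes 0.05 s, during which the arm holds its last target. There are 200 camera calls.

### The job

Open the watering valve at the pot stall: take the yellow-handled key out of the wooden block, drop its flat tongue fully home into the slot of the brass valve head, then turn it clockwise (seen from above) as far as it goes. Let go and leave the key standing in the valve; leave the red key in its place.

Things in the scene. Friction and masses are not known exactly. Their poses are not given: they have to be found in the camera images.
- yellow_key: T-shaped key, 92 mm tall, 160 g, upright in a slot of a wooden block (45 mm high). Tongue 30 (x) x 10 (y) x 30 mm tall; round collar, diameter 52, at z 30-36 mm, resting on the block; stem diameter 14; yellow T-bar 66 (x) x 14 (y) mm at z 70-92, gripped across its 14 mm. Origin: centre of the tongue's lower end, z up, x along tongue and T-bar. Half a turn about z fits the valve as well.
- red_key: The wrong key, to be left alone: like the yellow key in height, collar and stem, but with a shorter red T-bar (44 mm) and a 13 mm square tongue. It stands in the block's other slot, 120 mm from the yellow one, the T-bars side by side and roughly parallel. Origin and axes as for the yellow key.
- slot (a point): Mouth centre of the slot in the top (81 mm up) of the brass valve head, 70 x 60 mm, on a green housing fixed to the bench. Slot 38 (x) x 18 (y), 32 mm deep, 4 mm bevel at the mouth; z up, x along the slot towards the red pointer, turning with the head. With the key home its collar lies on the head, its origin 30 mm below this point; it has up to 16 degrees of play before the head follows.
- rotor (a joint): Angle of the brass head: 0 = closed stop, growing clockwise seen from above, 1.047 (60 degrees) = open stop. It starts between 0 and 0.2, is stiff to turn (about 0.12 N m) and stays where it is left.
Mind the look-alikes: they are no part of the job. What is shaped like the yellow_key but pink or turquoise is not meant.

How it is judged:
On the way:
1. the yellow key's tongue is home in the slot while the valve is still closed (head less than 0.4 rad from its closed stop) (z of yellow_key in the frame of slot below -0.022 m and horizontal distance between yellow_key and slot below 0.01 m and value of joint rotor below 0.4 rad), for 0.1 s.
At the end, for the whole second after the job is handed in: The valve head is within 0.18 rad (10 degrees) of its open stop, the yellow key stands in the slot with its collar down (tongue at least 22 mm deep, within 12 mm of the slot's centre, less than 0.2 rad off upright), released and at rest (value of joint rotor above 0.87 rad and z of yellow_key in the frame of slot below -0.022 m and horizontal distance between yellow_key and slot below 0.012 m and angle between yellow_key's own z axis and vertical below 0.2 rad and linear speed of yellow_key below 0.02 m/s); the robot touches nothing.
It fails at once if the red key is moved by more than 30 mm or tipped by more than 0.35 rad (distance of red_key from where it was at the start of the episode above 0.03 m or angle between red_key's own z axis and vertical above 0.35 rad).
It also fails if it takes over 48 s, if anything falls off the work surface, if the arm or the gripper's body presses on something with over 40 N, if the wrist force passes 120 N, or if a joint passes its speed limit or range.

## Working session

There is one attempt and no reset: what is moved stays moved. The work goes in short steps, Python scripts to look and compute and a tool call to move; the robot and the scene stay as the last step left them, time stands still between calls to the robot, and variables do not carry over. Pictures are saved under pics/ and viewed, at most 10 in all, crops included, and the job is handed in when it is done.

Besides the shell and the picture viewer there is one more tool, called after "Call:" as a command line: name --argument value ..., lists and objects as JSON in quotes. jog_arm: Moves the arm, as the interface text tells. Its arguments: {"type":"object","properties":{"moves":{"type":"array","items":{"type":"object","properties":{"fingers":{"type":"number"},"slide":{"type":"array","items":{"type":"number"}},"angular":{"type":"array","items":{"type":"number"}}}}},"squeeze":{"type":"number"}},"required":["moves"]}

```bash
mkdir -p pics; cat > h.py <<'E'
from workcell import *
import numpy as np, cv2
from scipy.spatial.transform import Rotation as R
def cam(n):
    p=read_camera(n); return p
def ray(p,px):
    f=p["color"].shape[0]/2/np.tan(np.radians(p["fovy"])/2)
    T=np.array(p["world_from_camera"]); d=np.array([(px[0]-p["cx"])/f,(px[1]-p["cy"])/f,1])
    return T[:3,3],T[:3,:3]@d
def atz(p,px,z):
    o,d=ray(p,px); return o+d*(z-o[2])/d[2]
def proj(p,X):
    f=p["color"].shape[0]/2/np.tan(np.radians(p["fovy"])/2)
    T=np.array(p["world_from_camera"]); c=T[:3,:3].T@(np.array(X)-T[:3,3])
    return c[:2]/c[2]*f+[p["cx"],p["cy"]]
def tri(p1,a,p2,b):
    o1,d1=ray(p1,a);o2,d2=ray(p2,b)
    d1=d1/np.linalg.norm(d1);d2=d2/np.linalg.norm(d2)
    s=np.linalg.lstsq(np.c_[d1,-d2],o2-o1,rcond=None)[0]
    A=o1+s[0]*d1;B=o2+s[1]*d2
    return (A+B)/2,np.linalg.norm(A-B)
def save(p,n,crop=None,k=1):
    im=p["color"][:,:,::-1]
    if crop: im=im[crop[1]:crop[3],crop[0]:crop[2]]
    cv2.imwrite(n,cv2.resize(im,None,fx=k,fy=k,interpolation=cv2.INTER_CUBIC))
E
python3 - <<'E'
from h import *
np.set_printoptions(precision=4,suppress=True)
s=get_state();print(s)
P={}
for n in("side","top"):
    p=cam(n);P[n]=p;save(p,f"pics/{n}0.png")
    print(n,p["fovy"],p["cx"],p["cy"],np.array(p["world_from_camera"]))
    for t in("yellow_key","red_key","slot"):
        print(t,"look",[(np.round(r["point"]),round(r["p"],2)) for r in look_for(t,p)],"tip",[(np.round(r["point"]),round(r["p"],2)) for r in tip_of(t,p)])
E
```

```text
{'clock': 0.0, 'joint_pos': array([1.1214, 0.314 , 0.0449, 1.3036, 0.    , 1.4312]), 'qvel': array([-0.0019, -0.0003,  0.0011, -0.0003,  0.    ,  0.0005]), 'tau': array([  0.0011, -48.0632,  29.8531,   0.0195,   0.0001,   0.    ]), 'tcp_pos': array([0.1751, 0.5472, 0.2414]), 'orientation': array([-0.0003,  0.1543,  0.988 , -0.0009]), 'wrist_force': array([ 0.6333,  0.0144, -0.4346]), 'ft_torque': array([ 0.0074, -0.0606,  0.0262]), 'grip_force': 0.0, 'finger_gap': 0.08542206257919926}
side 44.62805071468263 274.47082435701054 204.19535587238505 [[ 0.8371 -0.2976  0.4591  0.0763]
 [-0.5467 -0.486   0.6818 -0.6443]
 [ 0.0202 -0.8217 -0.5695  0.645 ]
 [ 0.      0.      0.      1.    ]]
yellow_key look [(array([196., 134.]), 0.8), (array([204., 157.]), 0.78), (array([151., 152.]), 0.76), (array([257., 158.]), 0.57)] tip [(array([256., 175.]), 0.95), (array([204., 184.]), 0.83), (array([155., 169.]), 0.67), (array([199., 158.]), 0.61)]
red_key look [(array([212., 190.]), 0.92)] tip [(array([213., 208.]), 0.88)]
slot look [(array([325., 294.]), 0.94)] tip [(array([324., 288.]), 0.74)]
top 42.006286438231335 274.1551468623974 208.81902632722554 [[-0.0155 -0.9968  0.0781  0.4507]
 [-0.9998  0.0163  0.0088  0.0498]
 [-0.0101 -0.0779 -0.9969  1.1914]
 [ 0.      0.      0.      1.    ]]
yellow_key look [(array([111., 212.]), 0.97), (array([171., 232.]), 0.96), (array([112., 264.]), 0.91)] tip [(array([184., 173.]), 0.94), (array([118., 260.]), 0.94), (array([171., 228.]), 0.86), (array([116., 213.]), 0.74)]
red_key look [(array([228., 244.]), 0.83)] tip [(array([230., 245.]), 0.7)]
slot look [(array([400., 233.]), 0.71)] tip [(array([401., 239.]), 0.88)]
```

View pics/side0.png

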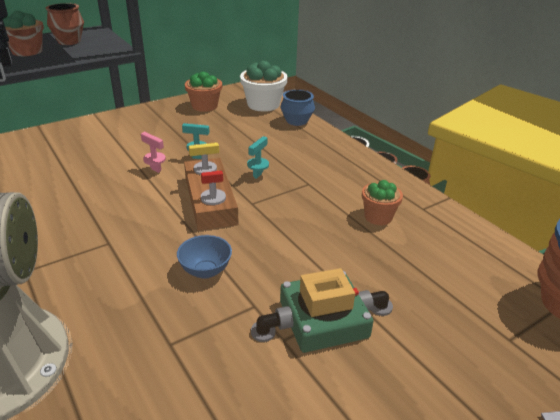

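View pics/top0.png

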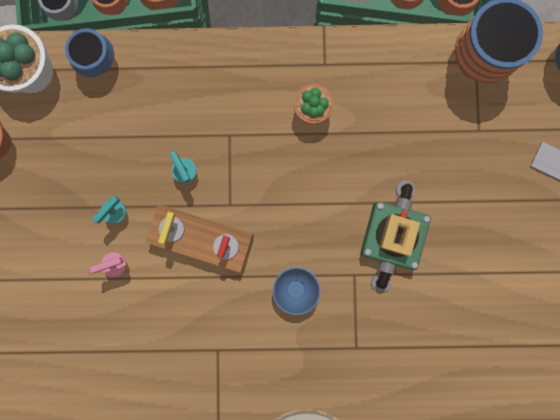

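The side view shows the yellow bar at (204,150), red at (212,177) and the valve at (326,290). In the top view, the yellow bar is at (167,229), red at (224,246), and the slot is near (400,236) with the pointer at (404,214). Next I'll measure by colour and look closer.

```bash
python3 - <<'E'
from h import *
np.set_printoptions(precision=4,suppress=True)
t=cam("top");s=cam("side")
a=cv2.resize(t["color"][205:265,145:255],None,fx=7,fy=7,interpolation=cv2.INTER_CUBIC)
b=cv2.resize(t["color"][195:275,350:450],None,fx=6,fy=6,interpolation=cv2.INTER_CUBIC)
cv2.imwrite("pics/ta.png",a[:,:,::-1]);cv2.imwrite("pics/tb.png",b[:,:,::-1])
save(s,"pics/sb.png",(170,130,270,220),6)
def blob(p,box,h0,h1,smin=150,vmin=100):
    x0,y0,x1,y1=box
    hsv=cv2.cvtColor(np.ascontiguousarray(p["color"][y0:y1,x0:x1]),cv2.COLOR_RGB2HSV)
    m=((hsv[...,0]>=h0)&(hsv[...,0]<=h1)&(hsv[...,1]>smin)&(hsv[...,2]>vmin)).astype(np.uint8)
    c=max(cv2.findContours(m,0,cv2.CHAIN_APPROX_NONE)[0],key=cv2.contourArea)
    r=cv2.minAreaRect(c);return np.array(r[0])+[x0,y0],cv2.boxPoints(r)+[x0,y0],r
for n,bt,bs,h in(("y",(150,205,190,255),(185,135,225,165),(22,35)),("r",(212,230,240,262),(195,165,230,190),(0,6))):
    ct,pt,rt=blob(t,bt,*h);cs,ps,rs=blob(s,bs,*h)
    print(n,ct,rt[1:],cs,rs[1:],tri(t,ct,s,cs))
    q=[atz(t,x,.092) for x in pt]
    print(np.array(q))
    e=[q[i+1]-q[i] for i in(0,1)];e=max(e,key=np.linalg.norm);print(np.degrees(np.arctan2(e[1],e[0])),np.linalg.norm(e), atz(t,ct,.09))
sl=tip_of("slot",t)[0]["point"];ss=tip_of("slot",s)[0]["point"];print("slot",sl,ss,tri(t,sl,s,ss),atz(t,sl,.081),atz(s,ss,.081))
E
```

```text
y [168.8 228.6] ((1.26491117477417, 30.357866287231445), 18.434947967529297) [203.5989 148.5382] ((9.43350601196289, 29.343414306640625), 84.5596694946289) (array([0.5   , 0.2707, 0.0997]), np.float64(0.00035593579769698425))
[[0.4719 0.2832 0.092 ]
 [0.5296 0.2638 0.092 ]
 [0.5287 0.2614 0.092 ]
 [0.471  0.2808 0.092 ]]
-18.575403846055504 0.060901858900095696 [0.5003 0.2727 0.09  ]
r [223.05 246.35] ((6.008326530456543, 20.238576889038086), 18.434947967529297) [211.6434 176.5779] ((10.502145767211914, 21.456972122192383), 84.80557250976562) (array([0.4633, 0.1626, 0.0959]), np.float64(0.0010700235133972312))
[[0.4457 0.1755 0.092 ]
 [0.484  0.1624 0.092 ]
 [0.48   0.1509 0.092 ]
 [0.4418 0.1641 0.092 ]]
-18.98451869899467 0.04046343400730769 [0.4629 0.1635 0.09  ]
slot [402.2, 233.9] [325.9, 286.7] (array([ 0.481 , -0.1989,  0.0755]), np.float64(0.0038947028606806672)) [ 0.4824 -0.1988  0.081 ] [ 0.4753 -0.2024  0.081 ]
```

View pics/ta.png

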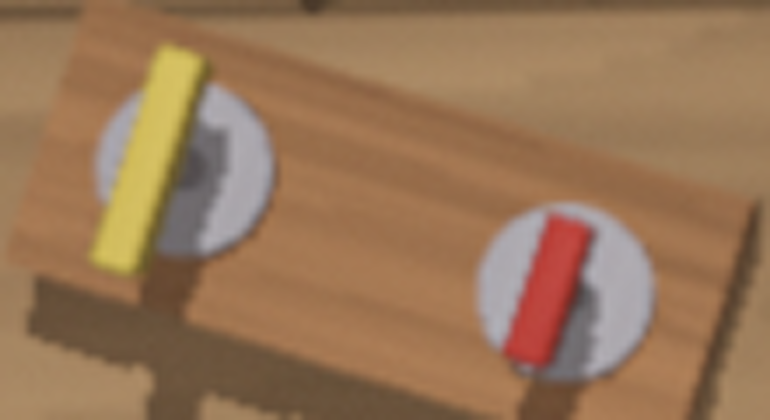

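View pics/tb.png

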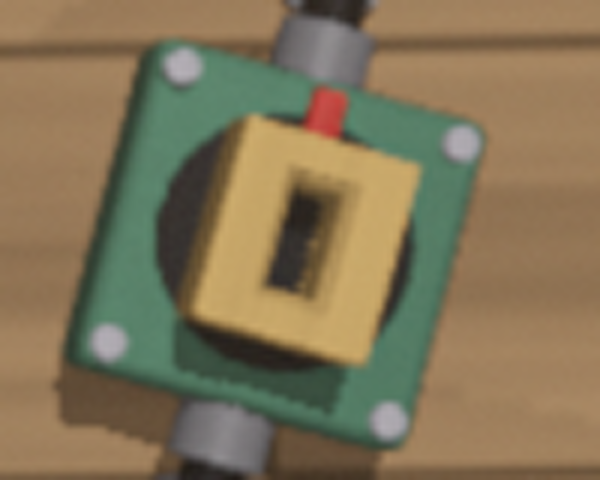

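View pics/sb.png

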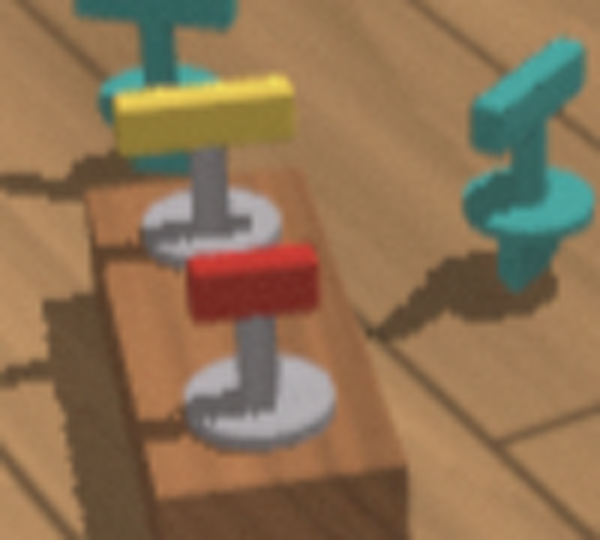

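The crops show the yellow bar's top face centred at crop (150,160), its collar at (185,168), and the key seated in the block. The slot mouth is centred near (312,240) in the valve crop, pointing at the red pointer. The yellow key is roughly parallel to the slot.

```bash
python3 - <<'E'
from h import *
np.set_printoptions(precision=4,suppress=True)
t=cam("top");s=cam("side")
A=lambda x,y:(145+(x+.5)/7-.5,205+(y+.5)/7-.5)
B=lambda x,y:(350+(x+.5)/6-.5,195+(y+.5)/6-.5)
S=lambda x,y:(170+(x+.5)/6-.5,130+(y+.5)/6-.5)
# top face of the bar: ends, both views
te=[A(178,46),A(112,268)]            # far end, near end (mid of short edges)
print("bar ends top z.107",[atz(t,p,.107) for p in te])
d=atz(t,te[0],.107)-atz(t,te[1],.107);print("ang",np.degrees(np.arctan2(d[1],d[0])),np.linalg.norm(d))
print("collar yellow z.051",atz(t,A(185,168),.051),atz(s,S(212,226),.051),tri(t,A(185,168),s,S(212,226)))
c=(atz(t,te[0],.107)+atz(t,te[1],.107))/2;print("bar c",c,"proj side",(proj(s,c)-[170,130])*6)
print("bar tri",tri(t,A(147,158),s,S(204,96)))
# head
y0,y1,x0,x1=195,275,350,450
for p,bx in((t,(350,195,450,275)),(s,(280,255,380,330))):
    hsv=cv2.cvtColor(np.ascontiguousarray(p["color"][bx[1]:bx[3],bx[0]:bx[2]]),cv2.COLOR_RGB2HSV)
    m=((hsv[...,0]>=15)&(hsv[...,0]<=24)&(hsv[...,1]>110)&(hsv[...,2]>185)).astype(np.uint8)
    cc=max(cv2.findContours(m,0,cv2.CHAIN_APPROX_NONE)[0],key=cv2.contourArea)
    q=cv2.approxPolyDP(cv2.convexHull(cc),4,True)[:,0]+np.array(bx[:2])
    r=cv2.minAreaRect(cc);bp=cv2.boxPoints(r)+np.array(bx[:2])
    W=np.array([atz(p,x,.081) for x in q]);print("head",q.tolist());print(W, "rectc",atz(p,np.array(r[0])+bx[:2],.081),r[1:])
    e=W-np.roll(W,1,0);print(np.degrees(np.arctan2(e[:,1],e[:,0])),np.linalg.norm(e,axis=1))
print("slot",atz(t,B(312,240),.081),"ang",np.diff([atz(t,B(*x),.081) for x in((270,290),(300,188))],axis=0))
save(s,"pics/sv.png",(270,250,400,345),5)
st=get_state();print(st["tcp_pos"],R.from_quat(np.roll(st["orientation"],-1)).as_matrix())
E
```

```text
bar ends top z.107 [array([0.5343, 0.2669, 0.107 ]), array([0.4715, 0.2857, 0.107 ])]
ang -16.65399339993788 0.06551656716928878
collar yellow z.051 [0.5021 0.276  0.051 ] [0.501  0.2719 0.051 ] (array([0.5026, 0.2764, 0.0482]), np.float64(0.0008749858451366978))
bar c [0.5029 0.2763 0.107 ] proj side [200.1183  85.6111]
bar tri (array([0.503 , 0.2763, 0.1037]), np.float64(0.0005561058188722797))
head [[392, 215], [418, 223], [409, 254], [383, 246]]
[[ 0.5211 -0.1794  0.081 ]
 [ 0.504  -0.2315  0.081 ]
 [ 0.4417 -0.2111  0.081 ]
 [ 0.4586 -0.1592  0.081 ]] rectc [ 0.4815 -0.1957  0.081 ] ((28.70835304260254, 34.20277786254883), 15.945395469665527)
[ -17.8996 -108.1822  161.8981   71.9288] [0.0657 0.0548 0.0656 0.0546]
head [[341, 268], [353, 293], [313, 300], [301, 275]]
[[ 0.5235 -0.1808  0.081 ]
 [ 0.5025 -0.2358  0.081 ]
 [ 0.4407 -0.2149  0.081 ]
 [ 0.4576 -0.1597  0.081 ]] rectc [ 0.4819 -0.1965  0.081 ] ((29.516931533813477, 48.27492141723633), 79.2156982421875)
[ -17.7805 -110.867   161.3033   72.9016] [0.0692 0.0589 0.0653 0.0578]
slot [ 0.4811 -0.1975  0.081 ] ang [[ 0.0342 -0.0112  0.    ]]
[0.1753 0.5477 0.2423] [[-0.9524  0.3048  0.    ]
 [ 0.3048  0.9524  0.0001]
 [-0.      0.0001 -1.    ]]
```

View pics/sv.png

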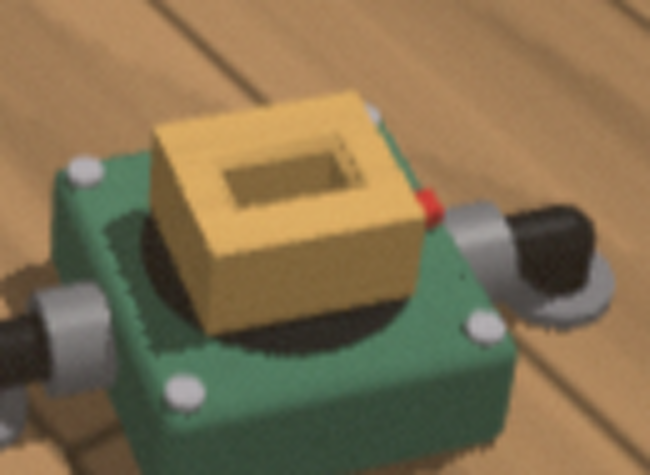

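Call:
jog_arm --moves '[{"slide": [-25, -10, 0], "fingers": 0}, {"slide": [-65, -26, 0], "fingers": 0}, {"slide": [-105, -42, 0], "fingers": 0}, {"slide": [-150, -60, 0], "fingers": 0}, {"slide": [-195, -78, 0], "fingers": 0}, {"slide": [-240, -96, 0], "fingers": 0}, {"slide": [-280, -112, 0], "fingers": 0}, {"slide": [-320, -128, 0], "fingers": 0}, {"slide": [-355, -143, 0], "fingers": 0}, {"slide": [-380, -153, 0], "fingers": 0}]'

```text
schema error: expected keys fingers, slide, angular
```

Call:
jog_arm --moves '[{"slide": [-15, -6, 40], "fingers": 0}, {"slide": [-15, -6, 75], "fingers": 0}, {"slide": [-15, -6, 90], "fingers": 0}, {"slide": [-15, -6, 90], "fingers": 0}, {"slide": [-15, -6, 90], "fingers": 0}]'

```text
schema error: expected keys fingers, slide, angular
```

```bash
python3 - <<'E'
from h import *
np.set_printoptions(precision=4,suppress=True)
st=get_state();p=np.array(st["tcp_pos"]);M=R.from_quat(np.roll(st["orientation"],-1)).as_matrix()
print(p,M,"to key mm",M.T@(np.array([.503,.276,.088])-p)*1e3,st["wrist_force"],st["finger_gap"])
s=cam("side");save(s,"pics/s2.png",(120,60,320,210),4)
E
```

```text
[0.1753 0.5477 0.2423] [[-0.9524  0.3048  0.    ]
 [ 0.3048  0.9524  0.0001]
 [-0.      0.0001 -1.    ]] to key mm [-394.9038 -158.8495  154.3324] [0.8191 0.0437 0.1741] 0.08533169335662273
```

View pics/s2.png

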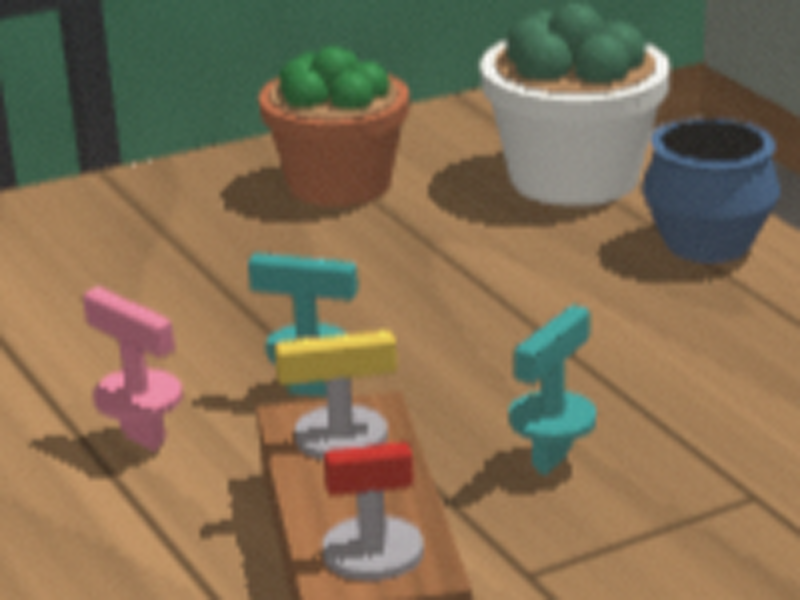

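The move was refused because every row needs all three keys, so the arm is still at the start; the picture shows the untouched keys. I'll resend it complete.

Call:
jog_arm --moves '[{"slide": [-25, -10, 0], "fingers": 0, "angular": [0, 0, 0]}, {"slide": [-65, -26, 0], "fingers": 0, "angular": [0, 0, 0]}, {"slide": [-105, -42, 0], "fingers": 0, "angular": [0, 0, 0]}, {"slide": [-150, -60, 0], "fingers": 0, "angular": [0, 0, 0]}, {"slide": [-195, -78, 0], "fingers": 0, "angular": [0, 0, 0]}, {"slide": [-240, -96, 0], "fingers": 0, "angular": [0, 0, 0]}, {"slide": [-280, -112, 0], "fingers": 0, "angular": [0, 0, 0]}, {"slide": [-320, -128, 0], "fingers": 0, "angular": [0, 0, 0]}, {"slide": [-355, -143, 0], "fingers": 0, "angular": [0, 0, 0]}, {"slide": [-380, -153, 0], "fingers": 0, "angular": [0, 0, 0]}]'

```text
clock: 1.88
tcp_pos: [0.486, 0.2894, 0.2425]
orientation: [0.0, 0.154, 0.988, 0.0]
wrist_force: [-0.0, 1.2, 0.7]
finger_gap: 0.0855
grip_force: 0.0
```

Call:
jog_arm --moves '[{"slide": [-15, -6, 30], "fingers": 0, "angular": [0, 0, 0]}, {"slide": [-15, -6, 60], "fingers": 0, "angular": [0, 0, 0]}, {"slide": [-15, -6, 80], "fingers": 0, "angular": [0, 0, 0]}, {"slide": [-15, -6, 80], "fingers": 0, "angular": [0, 0, 0]}, {"slide": [-15, -6, 80], "fingers": 0, "angular": [0, 0, 0]}]'

```text
clock: 2.3
tcp_pos: [0.4963, 0.2803, 0.1615]
orientation: [-0.001, 0.154, 0.988, -0.001]
wrist_force: [0.8, -0.4, 0.4]
finger_gap: 0.0856
grip_force: 0.0
```

```bash
python3 - <<'E'
from h import *
np.set_printoptions(precision=4,suppress=True)
st=get_state();p=np.array(st["tcp_pos"]);M=R.from_quat(np.roll(st["orientation"],-1)).as_matrix()
print(p,M,"to key mm",M.T@(np.array([.503,.276,.088])-p)*1e3,st["wrist_force"],st["finger_gap"])
s=cam("side");save(s,"pics/s3.png",(120,60,320,210),4)
E
```

```text
[0.4963 0.2803 0.1615] [[-0.9523  0.3051 -0.0027]
 [ 0.3051  0.9523 -0.001 ]
 [ 0.0022 -0.0017 -1.    ]] to key mm [-7.8443 -1.9094 73.4967] [ 0.8311 -0.3903  0.3962] 0.08558813439056538
```

View pics/s3.png

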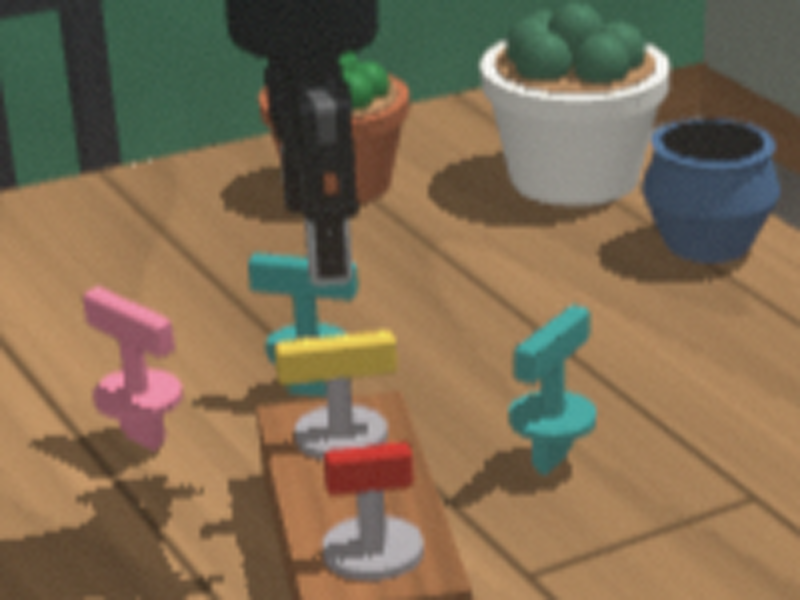

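The fingers (crop (330,250)) straddle the bar and are about 8 mm short along its length. I'll correct that, descend and grip.

Call:
jog_arm --moves '[{"slide": [-8, -2, 0], "fingers": 0, "angular": [0, 0, 0]}, {"slide": [-8, -2, 20], "fingers": 0, "angular": [0, 0, 0]}, {"slide": [-8, -2, 40], "fingers": 0, "angular": [0, 0, 0]}, {"slide": [-8, -2, 60], "fingers": 0, "angular": [0, 0, 0]}, {"slide": [-8, -2, 72], "fingers": 0, "angular": [0, 0, 0]}, {"slide": [-8, -2, 72], "fingers": 0, "angular": [0, 0, 0]}, {"slide": [-8, -2, 72], "fingers": 0.3, "angular": [0, 0, 0]}, {"slide": [-8, -2, 72], "fingers": 0.5, "angular": [0, 0, 0]}]'

```text
clock: 3.02
tcp_pos: [0.5056, 0.277, 0.0923]
orientation: [0.001, 0.154, 0.988, 0.001]
wrist_force: [0.3, 0.2, -0.5]
finger_gap: 0.0638
grip_force: 0.0
```

Call:
jog_arm --moves '[{"slide": [0, 0, 0], "fingers": 0.7, "angular": [0, 0, 0]}, {"slide": [0, 0, 0], "fingers": 0.85, "angular": [0, 0, 0]}, {"slide": [0, 0, 0], "fingers": 1, "angular": [0, 0, 0]}, {"slide": [0, 0, 0], "fingers": 1, "angular": [0, 0, 0]}, {"slide": [0, 0, 0], "fingers": 1, "angular": [0, 0, 0]}, {"slide": [0, 0, 0], "fingers": 1, "angular": [0, 0, 0]}, {"slide": [0, 0, 0], "fingers": 1, "angular": [0, 0, 0]}, {"slide": [0, 0, 0], "fingers": 1, "angular": [0, 0, 0]}]' --squeeze 60

```text
clock: 3.68
tcp_pos: [0.5045, 0.2764, 0.0908]
orientation: [0.0, 0.154, 0.988, 0.0]
wrist_force: [-1.3, -2.3, 4.8]
finger_gap: 0.0129
grip_force: 62.4
```

Call:
jog_arm --moves '[{"slide": [0, 0, -6], "fingers": 1, "angular": [0, 0, 0]}, {"slide": [0, 0, -20], "fingers": 1, "angular": [0, 0, 0]}, {"slide": [0, 0, -40], "fingers": 1, "angular": [0, 0, 0]}, {"slide": [0, 0, -60], "fingers": 1, "angular": [0, 0, 0]}, {"slide": [0, 0, -80], "fingers": 1, "angular": [0, 0, 0]}, {"slide": [0, 0, -100], "fingers": 1, "angular": [0, 0, 0]}, {"slide": [0, 0, -110], "fingers": 1, "angular": [0, 0, 0]}, {"slide": [0, 0, -110], "fingers": 1, "angular": [0, 0, 0]}]' --squeeze 90

```text
clock: 4.35
tcp_pos: [0.5053, 0.277, 0.2026]
orientation: [0.002, 0.154, 0.988, 0.001]
wrist_force: [0.4, 0.4, -1.6]
finger_gap: 0.0127
grip_force: 88.1
```

```bash
python3 - <<'E'
from h import *
np.set_printoptions(precision=4,suppress=True)
st=get_state();p=np.array(st["tcp_pos"]);M=R.from_quat(np.roll(st["orientation"],-1)).as_matrix()
print(p,"to above slot mm",M.T@(np.array([.483,-.197,.200])-p)*1e3,st["wrist_force"],st["finger_gap"])
E
```

```text
[0.5053 0.277  0.2026] to above slot mm [-123.2295 -458.2419    1.7341] [ 0.3804  0.4322 -1.6081] 0.012680178557345356
```

Call:
jog_arm --moves '[{"slide": [-5, -20, 0], "fingers": 1, "angular": [0, 0, 0]}, {"slide": [-14, -50, 0], "fingers": 1, "angular": [0, 0, 0]}, {"slide": [-23, -85, 0], "fingers": 1, "angular": [0, 0, 0]}, {"slide": [-32, -120, 0], "fingers": 1, "angular": [0, 0, 0]}, {"slide": [-42, -155, 0], "fingers": 1, "angular": [0, 0, 0]}, {"slide": [-51, -190, 0], "fingers": 1, "angular": [0, 0, 0]}, {"slide": [-60, -225, 0], "fingers": 1, "angular": [0, 0, 0]}, {"slide": [-70, -260, 0], "fingers": 1, "angular": [0, 0, 0]}, {"slide": [-79, -295, 0], "fingers": 1, "angular": [0, 0, 0]}, {"slide": [-89, -330, 0], "fingers": 1, "angular": [0, 0, 0]}]'

```text
clock: 5.18
tcp_pos: [0.4869, -0.0663, 0.1987]
orientation: [-0.001, 0.154, 0.988, 0.0]
wrist_force: [0.5, 0.8, -1.9]
finger_gap: 0.0126
grip_force: 88.1
```

Call:
jog_arm --moves '[{"slide": [-9, -35, 0], "fingers": 1, "angular": [0, 0, 0]}, {"slide": [-18, -68, 0], "fingers": 1, "angular": [0, 0, 0]}, {"slide": [-27, -98, 0], "fingers": 1, "angular": [0, 0, 0]}, {"slide": [-32, -118, 0], "fingers": 1, "angular": [0, 0, 0]}, {"slide": [-34, -128, 0], "fingers": 1, "angular": [0, 0, 0]}, {"slide": [-34, -128, 0], "fingers": 1, "angular": [0, 0, 0]}, {"slide": [-34, -128, 0], "fingers": 1, "angular": [0, 0, 0]}, {"slide": [-34, -128, 0], "fingers": 1, "angular": [0, 0, 0]}]'

```text
clock: 5.85
tcp_pos: [0.4813, -0.1958, 0.1997]
orientation: [-0.001, 0.154, 0.988, 0.001]
wrist_force: [-1.2, 0.4, -1.0]
finger_gap: 0.0126
grip_force: 88.1
```

```bash
python3 - <<'E'
from h import *
np.set_printoptions(precision=4,suppress=True)
st=get_state();p=np.array(st["tcp_pos"]);M=R.from_quat(np.roll(st["orientation"],-1)).as_matrix()
print(p,M,"to above slot mm",M.T@(np.array([.483,-.197,.200])-p)*1e3,st["finger_gap"],st["joint_pos"])
s=cam("side");t=cam("top")
for P in(s,t):
  print([(np.round(r["point"],1),round(r["p"],2)) for r in tip_of("yellow_key",P)], "exp. key origin px",proj(P,p-[.0015,0,.0758]),"slot px",proj(P,[.4815,-.197,.081]))
  print([(np.round(r["point"],1),round(r["p"],2)) for r in tip_of("slot",P)])
a=cv2.resize(s["color"][205:345,260:400],(560,560),interpolation=cv2.INTER_CUBIC)
cv2.imwrite("pics/s4.png",a[:,:,::-1])
E
```

```text
[ 0.4813 -0.1958  0.1997] [[-0.9528  0.3037 -0.0011]
 [ 0.3037  0.9528  0.0015]
 [ 0.0015  0.001  -1.    ]] to above slot mm [-1.9958 -0.647  -0.3356] 0.01256615059953799 [-0.5413  0.2247 -0.1779  1.1699  0.0007 -0.2327]
[(array([157. , 167.3]), 0.76), (array([256.3, 172.8]), 0.69), (array([199.6, 160.4]), 0.68), (array([328.1, 265. ]), 0.65)] exp. key origin px [327.7432 262.7341] slot px [326.9191 283.2251]
[(array([324.1, 283.6]), 0.67)]
[(array([120.3, 263.8]), 0.82), (array([187.6, 173.2]), 0.8), (array([405.8, 233.1]), 0.79), (array([114.2, 211.8]), 0.7)] exp. key origin px [405.6166 234.5762] slot px [401.3325 234.3794]
[(array([402.9, 236.7]), 0.97)]
```

View pics/s4.png

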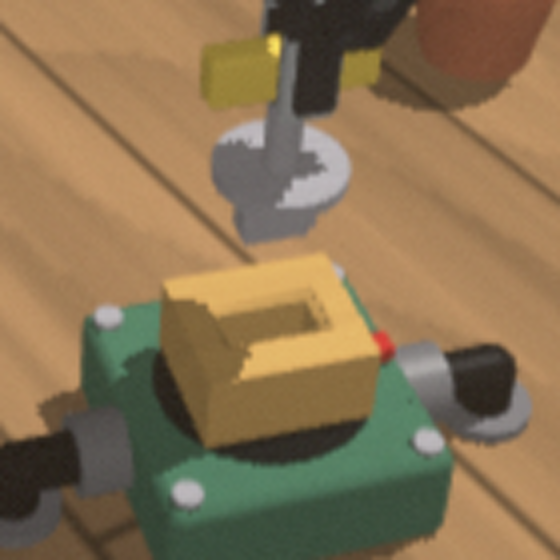

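The key hangs upright above the head, with its tongue roughly parallel to the slot; collar top at crop (281,165), tongue's lower near edge from (250,243) to (310,235), slot mouth about (275,330). The fingers sit slightly off the stem towards +x, so I'll measure the key in the grip.

```bash
python3 - <<'E'
from h import *
np.set_printoptions(precision=4,suppress=True)
s=cam("side");tcp=np.array(get_state()["tcp_pos"]);print(tcp)
# fit the key in the side picture: compare model outlines
zo=tcp[2]-.0758
Q=lambda x,y:(260+(x+.5)/4-.5,205+(y+.5)/4-.5)
print("collar top",atz(s,Q(281,165),zo+.036))
for n,q in(("L",Q(212,165)),("R",Q(351,165))):print(n,atz(s,q,zo+.036))
a=np.radians(-17.6);ux=np.array([np.cos(a),np.sin(a),0]);uy=np.array([-ux[1],ux[0],0])
for c in([.4798,-.1958],[.4760,-.1945]):
  O=np.array([*c,zo]);f=lambda x,y,z:((proj(s,O+ux*x+uy*y+[0,0,z])-[260,205])*4+1.5).round()
  th=np.linspace(0,2*np.pi,60);E=np.array([f(.026*np.cos(k),.026*np.sin(k),.036) for k in th])
  print("model collar bbox",E.min(0),E.max(0),"tongue near lower",f(-.015,-.005,0),f(.015,-.005,0),"bar near low",f(-.033,-.007,.07),f(.033,-.007,.07),"bar near top",f(-.033,-.007,.092),f(.033,-.007,.092))
O=np.array([.4815,-.197,.081]);print("slot mouth",[f(x,y,0) for x,y in((-.019,-.009),(.019,-.009),(.019,.009),(-.019,.009))])
E
```

```text
[ 0.4818 -0.1966  0.2004]
collar top [ 0.4775 -0.1991  0.1606]
L [ 0.4556 -0.1855  0.1606]
R [ 0.4999 -0.2129  0.1606]
model collar bbox [211. 115.] [350. 204.] tongue near lower [240. 246.] [314. 233.] bar near low [209. 111.] [379.  84.] bar near top [213.  62.] [386.  35.]
model collar bbox [201. 117.] [340. 205.] tongue near lower [230. 247.] [304. 235.] bar near low [198. 112.] [369.  85.] bar near top [202.  63.] [375.  37.]
slot mouth [array([232., 338.]), array([322., 321.]), array([306., 291.]), array([216., 307.])]
```

The model fit agrees: the key's origin is at the TCP minus 1.5 mm in x, and the slot is within 2 mm. I'll descend.

Call:
jog_arm --moves '[{"slide": [-2, 0, 10], "fingers": 1, "angular": [0, 0, 0]}, {"slide": [-2, 0, 22], "fingers": 1, "angular": [0, 0, 0]}, {"slide": [-2, 0, 32], "fingers": 1, "angular": [0, 0, 0]}, {"slide": [-2, 0, 39], "fingers": 1, "angular": [0, 0, 0]}, {"slide": [-2, 0, 44], "fingers": 1, "angular": [0, 0, 0]}, {"slide": [-2, 0, 49], "fingers": 1, "angular": [0, 0, 0]}, {"slide": [-2, 0, 54], "fingers": 1, "angular": [0, 0, 0]}, {"slide": [-2, 0, 54], "fingers": 1, "angular": [0, 0, 0]}]'

```text
clock: 6.87
tcp_pos: [0.4831, -0.1977, 0.1453]
orientation: [-0.001, 0.154, 0.988, 0.0]
wrist_force: [-0.6, 0.5, -2.0]
finger_gap: 0.0125
grip_force: 88.3
```

Call:
jog_arm --moves '[{"slide": [0, 0, 4], "fingers": 1, "angular": [0, 0, 0]}, {"slide": [0, 0, 8], "fingers": 1, "angular": [0, 0, 0]}, {"slide": [0, 0, 12], "fingers": 1, "angular": [0, 0, 0]}, {"slide": [0, 0, 15], "fingers": 1, "angular": [0, 0, 0]}, {"slide": [0, 0, 17], "fingers": 1, "angular": [0, 0, 0]}, {"slide": [0, 0, 18], "fingers": 1, "angular": [0, 0, 0]}, {"slide": [0, 0, 18], "fingers": 1, "angular": [0, 0, 0]}]'

```text
clock: 7.45
tcp_pos: [0.4834, -0.1978, 0.128]
orientation: [-0.0, 0.154, 0.988, 0.0]
wrist_force: [0.3, 0.2, -1.9]
finger_gap: 0.0124
grip_force: 88.3
```

Call:
jog_arm --moves '[{"slide": [0, 0, 0.5], "fingers": 1, "angular": [0, 0, 3]}, {"slide": [0, 0, 1], "fingers": 1, "angular": [0, 0, 7]}, {"slide": [0, 0, 1], "fingers": 1, "angular": [0, 0, 11]}, {"slide": [0, 0, 1], "fingers": 1, "angular": [0, 0, 15]}, {"slide": [0, 0, 1], "fingers": 1, "angular": [0, 0, 19]}, {"slide": [0, 0, 1], "fingers": 1, "angular": [0, 0, 23]}, {"slide": [0, 0, 1], "fingers": 1, "angular": [0, 0, 27]}, {"slide": [0, 0, 1], "fingers": 1, "angular": [0, 0, 30]}, {"slide": [0, 0, 1], "fingers": 1, "angular": [0, 0, 30]}]'

```text
clock: 8.2
tcp_pos: [0.4836, -0.1983, 0.1275]
orientation: [0.0, 0.405, 0.914, -0.0]
wrist_force: [0.1, -0.5, -0.6]
finger_gap: 0.0126
grip_force: 88.2
```

```bash
python3 - <<'E'
from h import *
np.set_printoptions(precision=4,suppress=True)
st=get_state();print(st["tcp_pos"],st["wrist_force"],st["ft_torque"],R.from_quat(np.roll(st["orientation"],-1)).as_matrix()[:,0],st["joint_pos"])
s=cam("side");save(s,"pics/s5.png",(250,200,410,345),4)
E
```

```text
[ 0.4836 -0.1983  0.1275] [ 0.1378 -0.5322 -0.5719] [-0.3067  0.1071  0.0979] [-0.6714  0.7411 -0.0007] [-0.5424  0.2771 -0.2944  0.9987 -0.0007  0.2923]
```

View pics/s5.png

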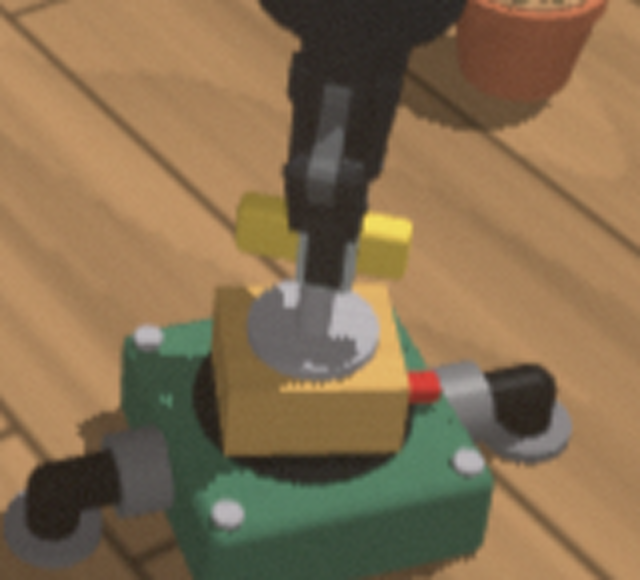

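The collar is down on the head, and the head (pointer now at (425,388)) is following clockwise. I'll keep turning.

Call:
jog_arm --moves '[{"slide": [0, 0, 0], "fingers": 1, "angular": [0, 0, 4]}, {"slide": [0, 0, 0], "fingers": 1, "angular": [0, 0, 8]}, {"slide": [0, 0, 0], "fingers": 1, "angular": [0, 0, 12]}, {"slide": [0, 0, 0], "fingers": 1, "angular": [0, 0, 16]}, {"slide": [0, 0, 0], "fingers": 1, "angular": [0, 0, 20]}, {"slide": [0, 0, 0], "fingers": 1, "angular": [0, 0, 24]}, {"slide": [0, 0, 0], "fingers": 1, "angular": [0, 0, 28]}, {"slide": [0, 0, 0], "fingers": 1, "angular": [0, 0, 32]}, {"slide": [0, 0, 0], "fingers": 1, "angular": [0, 0, 34]}, {"slide": [0, 0, 0], "fingers": 1, "angular": [0, 0, 34]}]'

```text
clock: 9.08
tcp_pos: [0.4822, -0.1993, 0.1275]
orientation: [-0.0, 0.655, 0.756, -0.002]
wrist_force: [-4.8, -4.9, 1.7]
finger_gap: 0.0123
grip_force: 88.7
```

```bash
python3 - <<'E'
from h import *
np.set_printoptions(precision=4,suppress=True)
st=get_state();x=R.from_quat(np.roll(st["orientation"],-1)).as_matrix()[:,0];print(st["tcp_pos"],st["wrist_force"],st["ft_torque"],np.degrees(np.arctan2(x[1],x[0])))
E
```

```text
[ 0.4822 -0.1993  0.1275] [-4.8427 -4.9092  1.7119] [-1.1263  1.2523  0.1134] 98.19926549546327
```

Call:
jog_arm --moves '[{"slide": [0, 0, 0], "fingers": 1, "angular": [0, 0, 3]}, {"slide": [0, 0, 0], "fingers": 1, "angular": [0, 0, 6]}, {"slide": [0, 0, 0], "fingers": 1, "angular": [0, 0, 8]}, {"slide": [0, 0, 0], "fingers": 1, "angular": [0, 0, 8]}]'

```text
clock: 9.42
tcp_pos: [0.4817, -0.1993, 0.1275]
orientation: [-0.0, 0.706, 0.708, -0.003]
wrist_force: [-5.6, -5.2, 2.3]
finger_gap: 0.013
grip_force: 88.9
```

```bash
python3 - <<'E'
from h import *
np.set_printoptions(precision=4,suppress=True)
st=get_state();x=R.from_quat(np.roll(st["orientation"],-1)).as_matrix()[:,0];print(st["tcp_pos"],st["wrist_force"],st["ft_torque"],np.degrees(np.arctan2(x[1],x[0])))
t=cam("top");save(t,"pics/t6.png",(350,190,450,280),5)
# pointer (red)
hsv=cv2.cvtColor(np.ascontiguousarray(t["color"][190:280,350:450]),cv2.COLOR_RGB2HSV)
m=((hsv[...,0]<8)|(hsv[...,0]>173))&(hsv[...,1]>150)&(hsv[...,2]>120);ys,xs=np.nonzero(m);print(len(xs))
if len(xs):
    q=atz(t,(xs.mean()+350,ys.mean()+190),.065);print(q,"head yaw",np.degrees(np.arctan2(q[1]+.197,q[0]-.4815)))
E
```

```text
[ 0.4817 -0.1993  0.1275] [-5.6099 -5.2163  2.2971] [-1.2974  1.6037  0.079 ] 90.1948481427262
0
```

```bash
cat > head.py <<'E'
from h import *
np.set_printoptions(precision=4,suppress=True)
def red(p,b):
    hsv=cv2.cvtColor(np.ascontiguousarray(p["color"][b[1]:b[3],b[0]:b[2]]),cv2.COLOR_RGB2HSV)
    m=((hsv[...,0]<7)|(hsv[...,0]>174))&(hsv[...,1]>160)&(hsv[...,2]>90);ys,xs=np.nonzero(m);return len(xs),np.array([xs.mean()+b[0],ys.mean()+b[1]]) if len(xs) else None
def check():
    st=get_state();x=R.from_quat(np.roll(st["orientation"],-1)).as_matrix()[:,0]
    print(st["tcp_pos"],"F",st["wrist_force"],"M",st["ft_torque"],"yaw",np.degrees(np.arctan2(x[1],x[0])),"gap",st["finger_gap"])
    s=cam("side");n,c=red(s,(285,245,385,345))
    C=np.array([.4815,-.197,0]);X,_=tri({**s,**T0},PT,s,PS);r=np.linalg.norm((X-C)[:2])
    print("pointer start",X,r,np.degrees(np.arctan2(*(X-C)[1::-1])),"red now",n,c)
    if n:
        th=np.arange(-100,0,.5);e=[np.linalg.norm(proj(s,C+[r*np.cos(k),r*np.sin(k),X[2]])-c) for k in np.radians(th)];i=np.argmin(e);print("pointer yaw",th[i],e[i])
    p=s["color"][255:330,280:380];hsv=cv2.cvtColor(np.ascontiguousarray(p),cv2.COLOR_RGB2HSV)
    m=((hsv[...,0]>=14)&(hsv[...,0]<=25)&(hsv[...,1]>110)&(hsv[...,2]>150)).astype(np.uint8)
    cc=max(cv2.findContours(m,0,cv2.CHAIN_APPROX_NONE)[0],key=cv2.contourArea)
    q=cv2.approxPolyDP(cv2.convexHull(cc),3,True)[:,0]+[280,255]
    W=np.array([atz(s,x,.081) for x in q]);d=np.roll(W,-1,0)-W
    print(q.tolist(),"edge yaw",np.degrees(np.arctan2(d[:,1],d[:,0])),"len",np.linalg.norm(d,axis=1))
t=cam("top");T0={k:t[k] for k in("world_from_camera","cx","cy","fovy","color")}
a=cv2.cvtColor(cv2.imread("pics/top0.png"),cv2.COLOR_BGR2RGB);b=cv2.cvtColor(cv2.imread("pics/side0.png"),cv2.COLOR_BGR2RGB)
PT=red({"color":a},(380,195,430,260))[1];PS=red({"color":b},(330,270,370,310))[1]
check()
E
python3 head.py
```

```text
[ 0.4818 -0.1993  0.1275] F [-5.6806 -4.9463  1.9768] M [-1.2531  1.6295  0.1542] yaw 90.27566094266845 gap 0.012334506896804452
pointer start [ 0.528  -0.2118  0.0528] 0.04876101758713917 -17.620413995137483 red now 94 [348.7766 309.7447]
pointer yaw -75.5 2.179906116961802
[[379, 255], [379, 290], [335, 305], [328, 301], [336, 260], [346, 255]] edge yaw [-132.7052  171.7353  107.4054   44.052     2.8324  -31.7878] len [0.0858 0.0797 0.0128 0.0977 0.0227 0.0565]
```

Call:
jog_arm --moves '[{"slide": [0, 0, 0], "fingers": 1, "angular": [0, 0, 2]}, {"slide": [0, 0, 0], "fingers": 1, "angular": [0, 0, 4]}, {"slide": [0, 0, 0], "fingers": 1, "angular": [0, 0, 4]}]'

```text
clock: 9.82
tcp_pos: [0.4815, -0.1994, 0.1276]
orientation: [-0.0, 0.73, 0.683, -0.003]
wrist_force: [-6.6, -5.3, 1.6]
finger_gap: 0.0126
grip_force: 88.9
```

```bash
python3 head.py
```

```text
[ 0.4815 -0.1993  0.1275] F [-7.2551 -4.2231  2.6623] M [-1.3112  1.7297  0.133 ] yaw 86.2587487332663 gap 0.012627481762924758
pointer start [ 0.528  -0.2118  0.0528] 0.04876101758713917 -17.620413995137483 red now 97 [347.7423 310.7629]
pointer yaw -79.0 2.0824944500536318
[[379, 255], [379, 290], [334, 305], [328, 302], [339, 257]] edge yaw [-132.7052  171.3035  111.5092   42.1106  -27.4916] len [0.0858 0.0811 0.0105 0.1088 0.0693]
```

Call:
jog_arm --moves '[{"slide": [0, 0, 0], "fingers": 1, "angular": [0, 0, 2]}, {"slide": [0, 0, 0], "fingers": 1, "angular": [0, 0, 4]}, {"slide": [0, 0, 0], "fingers": 1, "angular": [0, 0, 4]}]'

```text
clock: 10.17
tcp_pos: [0.4813, -0.1993, 0.1275]
orientation: [-0.0, 0.753, 0.658, -0.003]
wrist_force: [-7.6, -5.9, 2.7]
finger_gap: 0.0127
grip_force: 90.4
```

```bash
python3 head.py
```

```text
[ 0.4813 -0.1993  0.1276] F [-8.8195 -5.9424  3.4325] M [-1.3376  1.8705  1.1013] yaw 82.3843610844764 gap 0.01267811256623539
pointer start [ 0.528  -0.2118  0.0528] 0.04876101758713917 -17.620413995137483 red now 94 [347.7234 310.7979]
pointer yaw -79.0 2.06827917704135
[[379, 255], [379, 290], [334, 305], [328, 302], [339, 258]] edge yaw [-132.7052  171.3035  111.5092   41.8961  -25.4044] len [0.0858 0.0811 0.0105 0.1063 0.0699]
```

The torque jumped from 0.13 to 1.1 N m and the pointer stopped moving, so the head is at its open stop. I'll relax slightly, release and retreat.

Call:
jog_arm --moves '[{"slide": [0, 0, 0], "fingers": 1, "angular": [0, 0, -3]}, {"slide": [0, 0, 0], "fingers": 1, "angular": [0, 0, -4]}, {"slide": [0, 0, 0], "fingers": 0.8, "angular": [0, 0, -4]}, {"slide": [0, 0, 0], "fingers": 0.6, "angular": [0, 0, -4]}, {"slide": [0, 0, 0], "fingers": 0.4, "angular": [0, 0, -4]}, {"slide": [0, 0, 0], "fingers": 0.2, "angular": [0, 0, -4]}, {"slide": [0, 0, 0], "fingers": 0, "angular": [0, 0, -4]}, {"slide": [0, 0, 0], "fingers": 0, "angular": [0, 0, -4]}, {"slide": [0, 0, 0], "fingers": 0, "angular": [0, 0, -4]}]'

```text
clock: 11.02
tcp_pos: [0.4837, -0.1978, 0.1273]
orientation: [0.0, 0.73, 0.684, 0.0]
wrist_force: [0.1, 0.5, 1.1]
finger_gap: 0.0853
grip_force: 0.0
```

Call:
jog_arm --moves '[{"slide": [0, 0, -10], "fingers": 0, "angular": [0, 0, 0]}, {"slide": [0, 0, -25], "fingers": 0, "angular": [0, 0, 0]}, {"slide": [0, 0, -45], "fingers": 0, "angular": [0, 0, 0]}, {"slide": [0, 0, -70], "fingers": 0, "angular": [0, 0, 0]}, {"slide": [0, 0, -100], "fingers": 0, "angular": [0, 0, 0]}, {"slide": [0, 0, -120], "fingers": 0, "angular": [0, 0, 0]}, {"slide": [0, 0, -120], "fingers": 0, "angular": [0, 0, 0]}, {"slide": [0, 0, -120], "fingers": 0, "angular": [0, 0, 0]}]'

```text
clock: 11.68
tcp_pos: [0.4844, -0.1983, 0.2492]
orientation: [0.002, 0.73, 0.684, 0.001]
wrist_force: [-0.2, 0.0, -0.6]
finger_gap: 0.0853
grip_force: 0.0
```

```bash
cat >> head.py <<'E'
s=cam("side");print([(np.round(r["point"],1),round(r["p"],2)) for r in look_for("yellow_key",s)])
hsv=cv2.cvtColor(np.ascontiguousarray(s["color"][225:285,290:370]),cv2.COLOR_RGB2HSV)
m=((hsv[...,0]>=24)&(hsv[...,0]<=34)&(hsv[...,1]>140)).astype(np.uint8)
cc=max(cv2.findContours(m,0,cv2.CHAIN_APPROX_NONE)[0],key=cv2.contourArea);r=cv2.boundingRect(cc)
print("bar bbox",r[0]+290,r[1]+225,r[2:])
for yaw in(-86,-94,-100):
  u=np.array([np.cos(np.radians(yaw)),np.sin(np.radians(yaw)),0]);v=np.array([-u[1],u[0],0])
  P=np.array([proj(s,np.array([.4815,-.197,.051])+u*a+v*b+[0,0,c]) for a in(-.033,.033) for b in(-.007,.007) for c in(.07,.092)]);print(yaw,"model",P.min(0),P.max(0)-P.min(0))
E
python3 head.py
```

```text
[ 0.4837 -0.1979  0.2478] F [ 0.5202 -0.0937 -0.2583] M [ 0.0164  0.0198 -0.0269] yaw 86.25304351822678 gap 0.085058189320194
pointer start [ 0.528  -0.2118  0.0528] 0.04876101758713917 -17.620413995137483 red now 96 [347.5833 310.7917]
pointer yaw -79.5 2.1579067485779238
[[379, 255], [379, 290], [334, 305], [328, 302], [332, 255]] edge yaw [-132.7052  171.3035  111.5092   48.439   -31.7878] len [0.0858 0.0811 0.0105 0.1114 0.0804]
[(array([326.5, 276.4]), 0.95), (array([151.9, 153. ]), 0.85), (array([198. , 143.1]), 0.84)]
bar bbox 318 243 (28, 25)
-86 model [311.5872 240.4848] [37.044  37.4732]
-94 model [313.557 239.849] [33.1005 38.8494]
-100 model [315.2195 239.5385] [29.7288 39.5256]
```

```bash
python3 -c "
from workcell import *
print(hand_in())"
```

```text
the job is handed in; nothing more can be done
None
```

The yellow key stands released in the valve slot with the head turned clockwise to its open stop, the red key was not touched, and the job was handed in at about 12 s; the hand-in call returned no verdict.

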